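# Open the wax runner mould onto its back-stop and unload the runner

## Robot

A 6-joint arm with a two-finger parallel gripper is mounted at the origin on the work surface. World frame = base frame: x ahead of the robot, y to its left, z up, the work surface at z = 0. Lengths are in m, angles in rad, forces in N, time in s.
With the tool pointing down it reaches from about 0.225 to 0.875 m from the base axis. Payload 3.4 kg.
Tool frame: the origin (TCP) lies at the very end of the fingers, on their centre line; the grasp point (between the pads) lies 19 mm behind it; z points along the fingers, y is the line along which they close (so a half turn about z gives the same grasp; the last joint's range is limited). The gripper opens to 85 mm and grips with 20 to 120 N. Pads are 22 mm wide; open, the fingers measure 114 mm over their backs; the gripper's body (76 mm by 85 mm) begins 54 mm behind the grasp point. The pads swing forward as they close: fully open they stand 13 mm farther back than shut.
Start: joints at [1.077, 0.276, 1.505, -0, 1.361, -0.121], TCP at [0.209, 0.536, 0.231] pointing down, gripper open.
Joint ranges: [-2.89, 2.89], [-0.75, 2.08], [0.22, 2.7], [-1.18, 4.32], [0.11, 2.71], [-2.7, 2.7]. Speed limits (rad/s): [2.57, 2.57, 3.14, 3.14, 3.14, 3.14].

## Interface

Orientations are given as a unit quaternion [x, y, z, w].
In Python, from workcell import robot gives the robot as it stands. The module is installed in compiled form; this text tells all that it offers.
- The arm moves only by the shell command python3 -m handwheel 'ROWS' [OPENING] [FORCE]. ROWS is JSON, one flat list of numbers, 6 for each row, row after row: the shift along the tool's x, y, z in mm, then the turn, a rotation vector about the tool's x, y, z in degrees. In form: [dx, dy, dz, rx, ry, rz, dx, dy, dz, rx, ry, rz, ...]. A call has exactly 5 rows; each row shifts and turns the commanded pose from where the row before left it, along the tool's axes as they then stand; what a row does not reach is not made up. A row lasts 1/8 s, in which the tool goes at most 62.5 mm and 10.7 degrees, less where a joint would pass 70% of its speed; a pose out of reach is approached as far as the arm can. A call is refused whole if a number of a shift passes 62.5 or a number of a turn 10.7, either way. A call with a gripper value outside its range is refused whole. OPENING is the finger opening in mm, from 0 to 85.4, set as the call begins (- or left out, the last holds). The fingers move at their own pace and stop on an object; FORCE is the grip in N (left out, the last holds). Time passes only in rows, so rows that do not move let the fingers close, or fill a call up. It gives the time, the measured TCP pose, the force, the opening and the grip force at its end, in the units of the state.
- robot.observe(): the state, without advancing time (a new reading comes with each control period).
- robot.snapshot(name): name is "scene" or "top" or "wrist"; returns a dict with "frame" (420x560x3 uint8, red, green, blue), "depth" (420x560 float32, m along the optical axis (not along the pixel's ray), 0 where there is no reading), "mtx" (3x3 intrinsics, pixels), "rvec" (rotation vector, rad) and "tvec" (3), from world to camera coordinates, as OpenCV has them; the wrist camera has in their place "tool_from_camera" (4x4, takes a point from camera to tool coordinates, whose origin is the TCP and whose axes are the flange's). Camera axes: x right, y down, z forward; pixel columns grow to the right and rows downward; lengths in m; the calibration is good to about 2 mm. A picture is of the moment at which its call begins: read the wrist's pose just before it.
- robot.sign_off(): hands the job in; it is judged then, once.
The state is a dict: "time_s": time; "joints": joint angles; "dq": joint speeds; "joint_torque": joint torques, N m; "tool_pos": TCP position; "ee_rot": TCP orientation; "wrist_force": force on the tool from outside, world axes, zero at the start; "ft_torque": the same for the moment, N m; "gripper_width": finger opening in m; "grasp_force": force on a finger pad.
Only numpy, scipy, OpenCV 4.12 (cv2) and the standard library are available. Lean on these libraries where they do the work, as an engineer would, in place of code of your own. Each camera call takes 0.05 s, during which the arm holds its last target. There are 200 camera calls.

## Task

Open the hinged aluminium mould by its handle: swing the cover right over until it rests against the rubber-tipped screw of its back-stop, bringing it up to the stop gently and not forcing it. Then lift the wax runner bar out of the lower half and lay it flat on the plywood board without dropping it; leave the cover resting against its stop and everything else where it is.

Things in the scene. Friction and masses are not known exactly. Their poses are not given: they have to be found in the camera images.
- mould: Fixed two-part aluminium mould, 105 mm front to back, 140 wide, its clamps undone, on a dark steel base plate 14 mm thick (x -65 to +185, 150 wide). Origin under the mould's centre on the bench; x from the handle side (front) to the hinge side (back), z up. The parting plane (top of the lower half) is 56 mm above the bench. Hinge axis along y at x = +52.5 mm in the parting plane.
- cover (a joint): Angle of the hinged cover (upper half, 105 x 140 x 26 mm, 0.6 to 0.95 kg), rad: 0 shut, grows as the front rises. The hinge is stiff (0.5 N m of friction, 3 N at the handle): from about 1.0 on the cover stays where it is left, so it has to be brought onto the stop. It meets the stop somewhere between 1.79 and 2.12: the angle differs from run to run and is not known beforehand.
- cover_hinge (a point): The middle of the hinge axis (axis along the mould's y), 52.5 mm behind the mould's centre and 56 mm above the bench.
- cover_handle (a point): Middle of the cover's handle: round steel bar 12 mm thick, 106 mm long, along the mould's y, 55 mm off the cover's front edge on two 10 mm posts 46 mm either side (82 mm free between them, 49 mm between bar and edge). Shut, it is 160 mm in front of the hinge axis and 13 mm above the parting plane. Held tight it rolls a few mm along the pads as the cover turns.
- backstop: Dark steel post behind the hinge (origin at its foot, 108 mm behind the hinge axis; top 112 mm above the bench). Its level screw's round rubber tip meets the cover's upper face 49 to 66 mm from the hinge axis (the handle is at 160). The tip is firm (20 N per mm) and must not take over 35 N: some 12 N of push at the handle. How far the screw is set out (19 mm range) is not measured.
- runner: The wax runner: plain brown bar 74 x 22 x 20 mm (x, y, z), 31 g, origin at the centre of its underside. It lies loose in the lower half's cavity, its length along the mould's x, 6 mm deep, so that 14 mm stand above the parting plane once the cover is open (the cavity leaves about 1.5 mm all round).
- runner_centre (a point): The middle of the runner bar, 10 mm above its underside.
- board: Fixed plywood lay-down board 220 x 150 x 18 mm (x, y, z), origin at the centre of its underside on the bench, top at 18 mm.
- pouring_cup: Bystander: solid wax cone, 52 mm diameter at the top, 24 mm at the foot, 52 mm high, standing 70 to 80 mm to the far (+x) side of the board's centre. Origin under its foot.
- hammer: Bystander: hammer with a wooden handle, lying on the bench to the right of the work.
- brush: Bystander: flat brush with a wooden handle, lying on the bench to the left of the work.
- tin: Bystander: steel tin, 66 mm diameter, 100 mm high, standing on the bench at the far side.

How it is judged:
By the outcome, as a careful person would: the job done as asked, in the order asked, and still so for the second after the job is handed in, with the robot touching nothing.
It also fails if it takes over 67 s, if anything falls off the work surface, if the arm or the gripper's body presses on something with over 40 N, if the wrist force passes 120 N, or if a joint passes its speed limit or range.

## Working session

There is one attempt and no reset: what is moved stays moved. The work goes in short steps, Python scripts to look and compute and a shell command to move; the robot and the scene stay as the last step left them, time stands still between calls to the robot, and variables do not carry over. Pictures are saved under pics/ and viewed, at most 10 in all, crops included, and the job is handed in when it is done.

```bash
mkdir -p pics
python3 - <<'E'
from workcell import robot
import cv2,numpy as np
s=robot.observe();print(s)
for n in("scene","top"):
    p=robot.snapshot(n);np.savez(n+".npz",**p);cv2.imwrite(f"pics/{n}0.png",p["frame"][:,:,::-1])
    print(n,p["mtx"],p["rvec"],p["tvec"])
E
```

```text
{'time_s': 0.0, 'joints': array([ 1.07700358e+00,  2.76565970e-01,  1.50612982e+00,  2.55550818e-05,
        1.36069566e+00, -1.20964752e-01]), 'dq': array([ 7.74359318e-04, -6.05305401e-04, -1.43609937e-04,  3.85390441e-04,
       -2.90482488e-04,  2.18571428e-05]), 'joint_torque': array([-2.88664320e-03, -4.16776192e+01, -2.45808059e+01, -3.94244071e-04,
        1.12857428e-02, -2.05901536e-06]), 'tool_pos': array([0.20917004, 0.53503931, 0.23045758]), 'ee_rot': array([ 1.85338772e-01,  9.82674275e-01, -8.53462943e-04, -2.84031585e-04]), 'wrist_force': array([0.69859392, 0.0341907 , 0.49714953]), 'ft_torque': array([-0.0197633 , -0.00396701,  0.05662976]), 'grasp_force': 0.0, 'gripper_width': 0.08502470205273394}
scene [[515.0560592    0.         277.90618707]
 [  0.         515.0560592  212.10584436]
 [  0.           0.           1.        ]] [ 2.36762251  0.67196908 -0.26867234] [-0.51116554 -0.18252241  1.75137308]
top [[406.24776633   0.         279.89127872]
 [  0.         406.24776633 211.09701677]
 [  0.           0.           1.        ]] [ 2.15972255 -2.15598665  0.11868144] [-0.01080539  0.58070301  0.95735087]
```

View pics/top0.png

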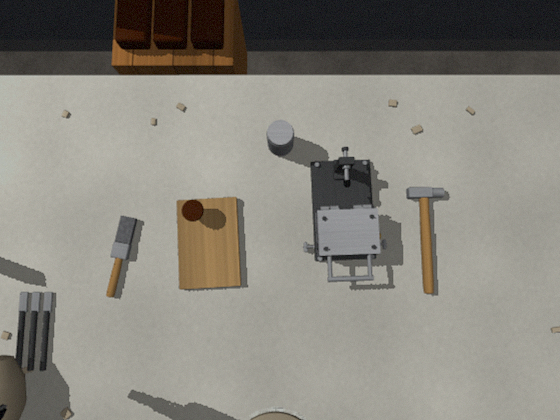

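View pics/scene0.png

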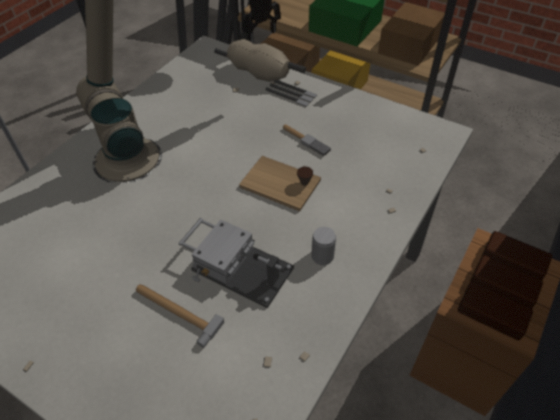

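The top view shows the mould cover around px (348,232), with its handle bar at (328–373, 279) and the back-stop screw at (346,165). The board is at (208,243) with the cup at (193,210). The scene view agrees.

```bash
cat > h.py <<'E'
import numpy as np,cv2
from scipy.spatial.transform import Rotation as R
def cloud(p,T=None):
    d=p["depth"].astype(float);K=p["mtx"];v,u=np.mgrid[:d.shape[0],:d.shape[1]]
    c=np.stack([(u-K[0,2])/K[0,0]*d,(v-K[1,2])/K[1,1]*d,d],-1)
    if T is None:
        Rm=R.from_rotvec(np.ravel(p["rvec"])).as_matrix();w=(c-np.ravel(p["tvec"]))@Rm
    else: w=c@T[:3,:3].T+T[:3,3]
    w[d<=0]=np.nan;return w
def ray(p,uv,z):
    Rm=R.from_rotvec(np.ravel(p["rvec"])).as_matrix();o=-Rm.T@np.ravel(p["tvec"])
    d=Rm.T@np.linalg.inv(p["mtx"])@np.r_[uv,1.];return o+d*(z-o[2])/d[2]
def tool(s):
    T=np.eye(4);T[:3,:3]=R.from_quat(s["ee_rot"]).as_matrix();T[:3,3]=s["tool_pos"];return T
def rect(P):
    (c,sz,a)=cv2.minAreaRect((P*1000).astype(np.float32));return np.round(c,1),np.round(sz,1),round(a,1)
E
python3 - <<'E'
from h import *
p=np.load("top.npz");w=cloud(p);f=p["frame"].astype(int)
v,u=np.mgrid[:420,:560]
def reg(n,m):
    m=cv2.morphologyEx(m.astype(np.uint8),cv2.MORPH_OPEN,np.ones((2,2)))>0
    P=w[m];P=P[~np.isnan(P[:,0])];print(n,len(P),rect(P[:,:2]),np.median(P,0))
box=(u>295)&(u<400)&(v>140)&(v<300)
reg("cover",box&(u<383)&(w[...,2]>.076)&(w[...,2]<.09)&(v>200)&(v<262))
reg("handle",box&(w[...,2]>.045)&(w[...,2]<.08)&(v>272)&(v<288))
reg("post",box&(w[...,2]>.09)&(v<200))
reg("bench",(u>60)&(u<100)&(v>150)&(v<200))
b=(u>165)&(u<250)&(v>185)&(v<300)
reg("board",b&(w[...,2]>.012)&(w[...,2]<.024))
reg("cup",b&(w[...,2]>.06))
for a in [(328,279),(373,279)]: print(ray(p,a,.069))
for a in [(317,210),(379,206),(320,258),(382,255)]: print(ray(p,a,.082))
E
```

```text
cover 2777 (array([ 530. , -178.8]), array([113.4, 161. ]), 2.8) [ 0.52461335 -0.16959516  0.0819595 ]
handle 264 (array([ 419.6, -180.8]), array([ 22.5, 120.4]), 0.1) [ 0.41941106 -0.17347927  0.07347453]
post 323 (array([ 689.4, -168.6]), array([ 49.6, 121.7]), 78.6) [ 0.68016585 -0.16234795  0.10238313]
bench 1904 (array([675.7, 500.9]), array([130.2, 102.6]), 2.4) [ 6.74523243e-01  5.00001279e-01 -2.47734763e-04]
board 5021 (array([502., 168.]), array([221.6, 151.2]), 3.4) [0.49342898 0.16035852 0.01784075]
cup 377 (array([576.8, 196.8]), array([47.2, 48.8]), 82.0) [0.57627199 0.19598928 0.06963333]
[ 0.41908552 -0.12133314  0.069     ]
[ 0.41934178 -0.22494667  0.069     ]
[ 0.57775448 -0.09624402  0.082     ]
[ 0.587291   -0.24010702  0.082     ]
[ 0.46712752 -0.1021633   0.082     ]
[ 0.47424723 -0.24398924  0.082     ]
```

```bash
cat >> h.py <<'E'
def plan(T0,p1,R1,N):
    "rows for straight line + slerp from T0 to (p1,R1)"
    from scipy.spatial.transform import Slerp
    S=Slerp([0,1],R.from_matrix([T0[:3,:3],R1]));P=[T0[:3,3]+(np.array(p1)-T0[:3,3])*i/N for i in range(N+1)]
    show(P,[S(i/N) for i in range(N+1)])
def show(P,Q):
    out=[]
    for i in range(len(P)-1):
        d=Q[i].inv().apply(P[i+1]-P[i])*1000;r=(Q[i].inv()*Q[i+1]).as_rotvec(degrees=True)
        out.append(",".join("%g"%x for x in np.round(np.r_[d,r],1)))
    for i in range(0,len(out),5): print("["+", ".join(out[i:i+5])+"]")
def mould_R(yaw,pitch):
    "tool down with y along mould x, then pitched: pitch=0 down, 90 = pointing along mould +x"
    D=np.array([[0,1,0],[1,0,0],[0,0,-1.]])
    return R.from_euler("z",yaw,degrees=True).as_matrix()@R.from_euler("y",-pitch,degrees=True).as_matrix()@D
E
python3 - <<'E'
from h import *
from workcell import robot
s=robot.observe();p=robot.snapshot("wrist");print(p["tool_from_camera"].round(3),p["mtx"])
T=tool(s);print(T.round(3));plan(T,[.33,-.175,.26],mould_R(3,0),15)
E
```

```text
[[ 0.    -0.956 -0.293  0.073]
 [ 1.     0.    -0.     0.001]
 [ 0.    -0.293  0.956 -0.143]
 [ 0.     0.     0.     1.   ]] [[313.45697822   0.         283.62735302]
 [  0.         313.45697822 209.202032  ]
 [  0.           0.           1.        ]]
[[-0.931  0.364 -0.001  0.209]
 [ 0.364  0.931 -0.001  0.535]
 [ 0.    -0.002 -1.     0.231]
 [ 0.     0.     0.     1.   ]]
[-24.7,-41.2,-1.9,-0,0,4.4, -27.8,-39.2,-1.9,-0,0,4.4, -30.7,-36.9,-1.9,-0,0,4.4, -33.4,-34.5,-1.9,-0,0,4.4, -36,-31.8,-1.9,-0,0,4.4]
[-38.3,-29,-1.9,-0,0,4.4, -40.4,-26,-1.9,-0,0,4.4, -42.3,-22.8,-1.9,-0,0,4.4, -43.9,-19.5,-1.9,-0,0,4.4, -45.2,-16.1,-1.9,-0,0,4.4]
[-46.3,-12.6,-2,-0,0,4.4, -47.2,-9,-2,-0,0,4.4, -47.7,-5.4,-2,-0,0,4.4, -48,-1.8,-2,-0,0,4.4, -48,1.9,-2,-0,0,4.4]
```

```bash
python3 -m handwheel '[-24.7,-41.2,-1.9,0,0,4.4, -27.8,-39.2,-1.9,0,0,4.4, -30.7,-36.9,-1.9,0,0,4.4, -33.4,-34.5,-1.9,0,0,4.4, -36,-31.8,-1.9,0,0,4.4]' 50
python3 -m handwheel '[-38.3,-29,-1.9,0,0,4.4, -40.4,-26,-1.9,0,0,4.4, -42.3,-22.8,-1.9,0,0,4.4, -43.9,-19.5,-1.9,0,0,4.4, -45.2,-16.1,-1.9,0,0,4.4]'
python3 -m handwheel '[-46.3,-12.6,-2,0,0,4.4, -47.2,-9,-2,0,0,4.4, -47.7,-5.4,-2,0,0,4.4, -48,-1.8,-2,0,0,4.4, -48,1.9,-2,0,0,4.4]'
python3 - <<'E'
from h import *
from workcell import robot
s=robot.observe();print(s["joints"].round(3),s["wrist_force"]);T=tool(s);print(T.round(3))
p=robot.snapshot("wrist");np.savez("w1.npz",T=T,**p);cv2.imwrite("pics/w1.png",p["frame"][:,:,::-1])
E
```

```text
time_s: 0.78
tool_pos: [0.2493, 0.2971, 0.2407]
ee_rot: [0.37, 0.929, -0.0, 0.0]
wrist_force: [0.8, 0.9, -0.5]
gripper_width: 0.0502
grasp_force: 0.0
time_s: 1.4
tool_pos: [0.2888, 0.0605, 0.2504]
ee_rot: [0.541, 0.841, 0.0, 0.0]
wrist_force: [0.7, -0.6, 0.0]
gripper_width: 0.0498
grasp_force: 0.0
time_s: 2.02
tool_pos: [0.3279, -0.1766, 0.2603]
ee_rot: [0.692, 0.722, 0.0, 0.0]
wrist_force: [-0.4, 0.9, 0.3]
gripper_width: 0.05
grasp_force: 0.0
[-0.682 -0.057  1.822  0.     1.376 -0.725] [-0.36253203  0.87772499  0.32878823]
[[-0.043  0.999  0.     0.328]
 [ 0.999  0.043  0.    -0.177]
 [ 0.     0.    -1.     0.26 ]
 [ 0.     0.     0.     1.   ]]
```

View pics/w1.png

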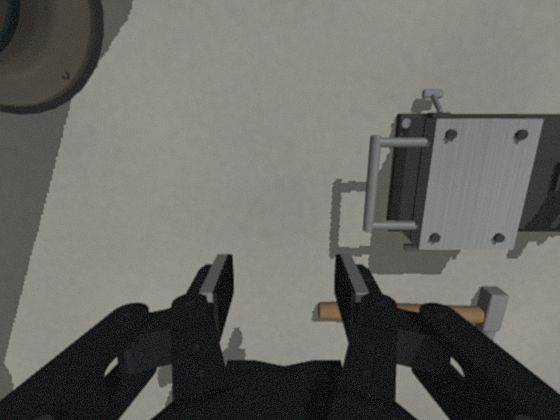

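The wrist view shows the handle bar from px (376,136) to (370,231), and the cover top roughly at (435–540, 118–248).

Run:
```python
from h import *
p=np.load("w1.npz");T=p["T"]@p["tool_from_camera"];w=cloud(p,T);v,u=np.mgrid[:420,:560]
def ax(n,m):
    P=w[m];P=P[~np.isnan(P[:,0])];c=np.median(P,0);r=rect(P[:,:2]);
    V=np.linalg.svd(P[:,:2]-P[:,:2].mean(0),full_matrices=False)[2][0]
    print(n,len(P),r,c.round(4),"long axis deg",np.degrees(np.arctan2(V[1],V[0])).round(1),P[:,2].max().round(4))
ax("bar",(u>355)&(u<385)&(v>150)&(v<220)&(w[...,2]>.055))
ax("barfull",(u>355)&(u<387)&(v>125)&(v<240)&(w[...,2]>.055))
ax("top",(u>425)&(u<545)&(v>105)&(v<255)&(w[...,2]>.077)&(w[...,2]<.0845))
def ry(uv,z):
    o=T[:3,3];d=T[:3,:3]@np.linalg.inv(p["mtx"])@np.r_[uv,1.];return (o+d*(z-o[2])/d[2]).round(4)
for a in [(376,136),(370,231)]: print(ry(a,.069))
for a in [(438,118),(540,120),(418,248),(517,249)]: print(ry(a,.082))
```

```text
bar 761 (array([ 424.5, -173. ]), array([11.6, 76. ]), 1.9) [ 0.4232 -0.171   0.0743] long axis deg -87.9 0.0774
barfull 1240 (array([ 430.1, -171.7]), array([ 26.1, 105.7]), 4.6) [ 0.424  -0.1715  0.0741] long axis deg -85.5 0.0774
top 12732 (array([ 533.9, -168.3]), array([109.8, 140.1]), 2.6) [ 0.5319 -0.1602  0.0825] long axis deg -82.6 0.0845
[ 0.4235 -0.1203  0.069 ]
[ 0.4303 -0.2257  0.069 ]
[ 0.4785 -0.0998  0.082 ]
[ 0.5795 -0.0973  0.082 ]
[ 0.4821 -0.2388  0.082 ]
[ 0.5928 -0.2354  0.082 ]
```

Run:
```python
from h import *
from workcell import robot
T=tool(robot.observe());R1=mould_R(2.4,60);h=np.array([.425,-.172,.069])
plan(T,h-R1[:,2]*.061,R1,10)
```

```text
[0.8,4.3,16.1,-6,0,0, 0.8,2.6,16.5,-6,0,0, 0.8,0.8,16.6,-6,0,0, 0.8,-0.9,16.6,-6,0,0, 0.8,-2.7,16.5,-6,0,0]
[0.8,-4.4,16.1,-6,0,0, 0.8,-6,15.5,-6,0,0, 0.7,-7.6,14.8,-6,0,0, 0.7,-9.1,14,-6,0,0, 0.7,-10.5,12.9,-6,0,0]
```

```bash
python3 -m handwheel '[0.8,4.3,16.1,-6,0,0, 0.8,2.6,16.5,-6,0,0, 0.8,0.8,16.6,-6,0,0, 0.8,-0.9,16.6,-6,0,0, 0.8,-2.7,16.5,-6,0,0]' 40
python3 -m handwheel '[0.8,-4.4,16.1,-6,0,0, 0.8,-6,15.5,-6,0,0, 0.7,-7.6,14.8,-6,0,0, 0.7,-9.1,14,-6,0,0, 0.7,-10.5,12.9,-6,0,0]'
python3 - <<'E'
from h import *
from workcell import robot
s=robot.observe();T=tool(s);print(s["joints"].round(3));R1=mould_R(2.4,60);h=np.array([.425,-.172,.069])
print(T.round(3)); print("handle in tool mm",(T[:3,:3].T@(h-T[:3,3])*1000).round(1))
p=robot.snapshot("wrist");np.savez("w2.npz",T=T,**p);cv2.imwrite("pics/w2.png",p["frame"][:,:,::-1])
E
```

```text
time_s: 2.7
tool_pos: [0.3492, -0.1697, 0.1795]
ee_rot: [0.666, 0.699, 0.188, 0.18]
wrist_force: [1.2, 0.9, -0.9]
gripper_width: 0.04
grasp_force: 0.0
time_s: 3.32
tool_pos: [0.362, -0.1382, 0.136]
ee_rot: [0.623, 0.632, 0.34, 0.311]
wrist_force: [-0.9, 1.1, 0.6]
gripper_width: 0.0398
grasp_force: 0.0
[-1.604  0.107  2.694  1.265  1.024 -2.705]
[[-0.029  0.576  0.817  0.362]
 [ 0.999 -0.008  0.042 -0.138]
 [ 0.03   0.817 -0.576  0.136]
 [ 0.     0.     0.     1.   ]]
handle in tool mm [-37.6 -18.2  88.6]
```

View pics/w2.png

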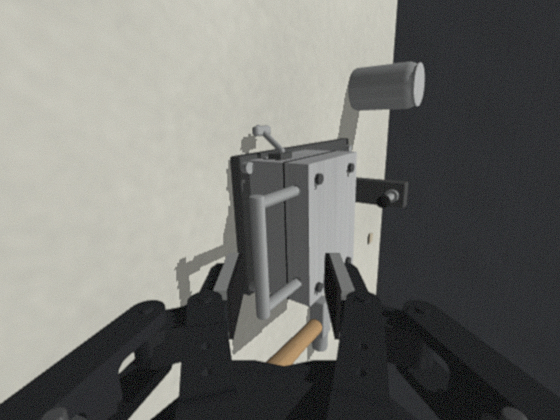

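The tool pitched to about 55° hits joint limits (q3, q6). The handle is at px (257,200)–(265,315). I'll use a 30° pitch instead.

Run:
```python
from h import *
from workcell import robot
T=tool(robot.observe());R1=mould_R(2.4,30);h=np.array([.425,-.172,.069])
plan(T,h-R1[:,2]*.085,R1,10)
p=np.load("w2.npz");w=cloud(p,p["T"]@p["tool_from_camera"]);v,u=np.mgrid[:420,:560]
P=w[(u>250)&(u<268)&(v>205)&(v<300)];P=P[(P[:,2]>.05)&(P[:,2]<.09)];print(len(P),np.median(P,0),rect(P[:,:2]))
```

```text
[-3.7,1.6,1.2,2.5,-0.1,-0.2, -3.7,1.6,1.2,2.5,-0.1,-0.2, -3.7,1.7,1.1,2.5,-0.1,-0.2, -3.7,1.7,1,2.5,-0.1,-0.2, -3.7,1.8,0.9,2.5,-0.1,-0.2]
[-3.7,1.8,0.9,2.5,-0.1,-0.2, -3.7,1.8,0.8,2.5,-0.1,-0.2, -3.7,1.8,0.7,2.5,-0.1,-0.2, -3.7,1.8,0.7,2.5,-0.1,-0.2, -3.7,1.9,0.6,2.5,-0.1,-0.2]
1347 [ 0.42009079 -0.16316161  0.07320641] (array([ 424.4, -166.2]), array([15.1, 81.1]), 0.9)
```

```bash
python3 -m handwheel '[-3.7,1.6,1.2,2.5,-0.1,-0.2, -3.7,1.6,1.2,2.5,-0.1,-0.2, -3.7,1.7,1.1,2.5,-0.1,-0.2, -3.7,1.7,1,2.5,-0.1,-0.2, -3.7,1.8,0.9,2.5,-0.1,-0.2]'
python3 -m handwheel '[-3.7,1.8,0.9,2.5,-0.1,-0.2, -3.7,1.8,0.8,2.5,-0.1,-0.2, -3.7,1.8,0.7,2.5,-0.1,-0.2, -3.7,1.8,0.7,2.5,-0.1,-0.2, -3.7,1.9,0.6,2.5,-0.1,-0.2]' >/dev/null
python3 - <<'E'
from h import *
from workcell import robot
s=robot.observe();T=tool(s);print(s["joints"].round(3),s["time_s"]);h=np.array([.425,-.172,.069])
print(T.round(3));R1=mould_R(2.4,30)
plan(T,h-R1[:,2]*.07,R1,5)
E
```

```text
time_s: 4.0
tool_pos: [0.3726, -0.1543, 0.1395]
ee_rot: [0.647, 0.672, 0.261, 0.248]
wrist_force: [-0.2, -0.3, -0.8]
gripper_width: 0.0405
grasp_force: 0.0
[-0.981 -0.056  2.29   0.678  0.733 -1.506] 4.625
[[-0.049  0.867  0.496  0.383]
 [ 0.999  0.048  0.014 -0.172]
 [-0.012  0.496 -0.868  0.142]
 [ 0.     0.     0.     1.   ]]
[-0.3,0,2.9,-0.1,0.1,0.1, -0.3,0,2.9,-0.1,0.1,0.1, -0.3,0,2.9,-0.1,0.1,0.1, -0.3,0,2.9,-0.1,0.1,0.1, -0.3,0,2.9,-0.1,0.1,0.1]
```

```bash
python3 -m handwheel '[-0.3,0,22,0,0,0, -0.3,0,22,0,0,0, -0.3,0,22,0,0,0, 0,0,22,0,0,0, 0,0,14,0,0,0]'
python3 -m handwheel '[0,0,0,0,0,0, 0,0,0,0,0,0, 0,0,0,0,0,0, 0,0,0,0,0,0, 0,0,0,0,0,0]' 0 50
python3 - <<'E'
from h import *
from workcell import robot
s=robot.observe();T=tool(s);print(s["joints"].round(3),s["time_s"],T.round(3),T[:3,3]-.019*T[:3,2])
p=robot.snapshot("wrist");np.savez("w3.npz",T=T,**p);cv2.imwrite("pics/w3.png",p["frame"][:,:,::-1])
E
```

```text
time_s: 5.25
tool_pos: [0.4337, -0.1715, 0.0527]
ee_rot: [0.666, 0.701, 0.182, 0.181]
wrist_force: [0.2, -0.1, 0.9]
gripper_width: 0.0399
grasp_force: 0.0
time_s: 5.88
tool_pos: [0.4325, -0.1716, 0.0531]
ee_rot: [0.666, 0.701, 0.182, 0.181]
wrist_force: [-5.9, 0.3, -2.8]
gripper_width: 0.0104
grasp_force: 48.9
[-0.839  0.191  2.371  1.07   0.446 -1.845] 5.875 [[-0.048  0.867  0.496  0.432]
 [ 0.999  0.047  0.014 -0.172]
 [-0.012  0.496 -0.868  0.053]
 [ 0.     0.     0.     1.   ]] [ 0.42303671 -0.17188846  0.06963523]
```

View pics/w3.png

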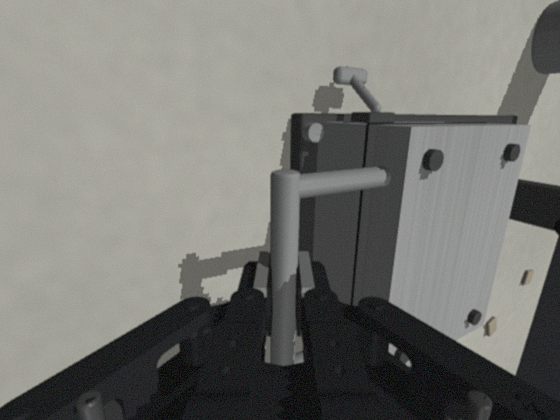

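The bar is between the pads, seen at px (285,180–360), with an opening of 10 mm at 49 N.

```bash
cat >> h.py <<'E'
YAW=2.8
HN=np.array([.583,-.165,.056])
AX=np.array([-np.sin(np.radians(YAW)),np.cos(np.radians(YAW)),0])
def swing(T,N,step,hinge=HN):
    P=[];Q=[]
    for i in range(N+1):
        r=R.from_rotvec(AX*np.radians(step*i));P.append(hinge+r.apply(T[:3,3]-hinge));Q.append(r*R.from_matrix(T[:3,:3]))
    show(P,Q)
def phi(T,g=.019):
    d=T[:3,3]-g*T[:3,2]-HN;x=d@np.array([AX[1],-AX[0],0]);return np.degrees(np.arctan2(d[2],-x))-4.65,np.hypot(x,d[2])*1000
E
python3 - <<'E'
from h import *
from workcell import robot
T=tool(robot.observe());print(phi(T));swing(T,5,5)
E
```

```text
(np.float64(0.2168121345818692), np.float64(160.67316494142904))
[-0.2,6.8,-11.3,5,0,-0.1, -0.2,6.8,-11.3,5,0,-0.1, -0.2,6.8,-11.3,5,0,-0.1, -0.2,6.8,-11.3,5,0,-0.1, -0.2,6.8,-11.3,5,0,-0.1]
```

```bash
python3 -m handwheel '[0,3.4,-5.6,2.5,0,0, -0.2,6.8,-11.3,5,0,-0.1, -0.2,6.8,-11.3,5,0,-0.1, -0.2,6.8,-11.3,5,0,-0.1, -0.2,6.8,-11.3,5,0,-0.1]'
python3 - <<'E'
from h import *
from workcell import robot
s=robot.observe();T=tool(s);print(phi(T),s["joints"].round(2),T.round(3));swing(T,5,5)
E
```

```text
time_s: 6.55
tool_pos: [0.4416, -0.1713, 0.1079]
ee_rot: [0.684, 0.726, 0.052, 0.056]
wrist_force: [0.8, -1.8, -8.0]
gripper_width: 0.0099
grasp_force: 50.1
(np.float64(21.411021497930633), np.float64(160.79052222634957)) [-0.58  0.17  2.01  0.11  0.84 -0.71] [[-0.059  0.986  0.154  0.442]
 [ 0.998  0.06  -0.001 -0.171]
 [-0.01   0.153 -0.988  0.108]
 [ 0.     0.     0.     1.   ]]
[-0.2,6.9,-11.2,5,0.1,-0, -0.2,6.9,-11.2,5,0.1,-0, -0.2,6.9,-11.2,5,0.1,-0, -0.2,6.9,-11.2,5,0.1,-0, -0.2,6.9,-11.2,5,0.1,-0]
```

```bash
python3 -m handwheel '[-0.2,6.9,-11.2,5,0.1,0, -0.2,6.9,-11.2,5,0.1,0, -0.2,6.9,-11.2,5,0.1,0, -0.2,6.9,-11.2,5,0.1,0, -0.2,6.9,-11.2,5,0.1,0]'
python3 -m handwheel '[-0.2,6.9,-11.2,5,0.1,0, -0.2,6.9,-11.2,5,0.1,0, -0.2,6.9,-11.2,5,0.1,0, -0.1,4.1,-6.7,3,0,0, 0,0,0,0,0,0]'
python3 - <<'E'
from h import *
from workcell import robot
s=robot.observe();T=tool(s);print(phi(T),s["joints"].round(2),T.round(3))
R1=mould_R(2.8,22);g=T[:3,3]-.019*T[:3,2]
P=[];Q=[]
from scipy.spatial.transform import Slerp
S=Slerp([0,1],R.from_matrix([T[:3,:3],R1]))
for i in range(6): q=S(i/5);Q.append(q);P.append(g+q.apply([0,0,.019]))
show(P,Q)
E
```

```text
time_s: 7.18
tool_pos: [0.4774, -0.1698, 0.1634]
ee_rot: [0.68, 0.72, -0.103, -0.096]
wrist_force: [-2.7, -5.5, -5.1]
gripper_width: 0.0102
grasp_force: 50.2
time_s: 7.8
tool_pos: [0.5167, -0.1682, 0.1912]
ee_rot: [0.657, 0.695, -0.211, -0.202]
wrist_force: [-2.5, -3.8, 2.3]
gripper_width: 0.0102
grasp_force: 50.8
(np.float64(65.09096455363878), np.float64(160.8873754309766)) [-0.31  0.58  1.26 -0.21  1.86 -0.37] [[-0.056  0.827 -0.559  0.517]
 [ 0.998  0.048 -0.028 -0.168]
 [ 0.004 -0.56  -0.829  0.191]
 [ 0.     0.     0.     1.   ]]
[-0,3.7,-0.4,-11.2,-0,0.1, -0,3.7,-0.4,-11.2,-0,0.1, -0,3.7,-0.4,-11.2,-0,0.1, -0,3.7,-0.4,-11.2,-0,0.1, -0,3.7,-0.4,-11.2,-0,0.1]
```

```bash
python3 -m handwheel '[0,0,0,0,0,0, 0,3.5,-0.4,-10.5,0,0, 0,3.5,-0.4,-10.5,0,0, 0,3.5,-0.4,-10.5,0,0, 0,3.5,-0.4,-10.5,0,0]' 24
python3 -m handwheel '[0,0,0,0,0,0, 0,0,0,0,0,0, 0,0,0,0,0,0, 0,0,0,0,0,0, 0,0,0,0,0,0]' 16
python3 - <<'E'
from h import *
from workcell import robot
s=robot.observe();T=tool(s);print(phi(T),s["joints"].round(2),T.round(3),s["wrist_force"])
g=T[:3,3]-.019*T[:3,2];P=[];Q=[]
for i in range(11):   # bar swings 2.5 deg/row... tool follows 0.6
    r=R.from_rotvec(AX*np.radians(3*i));q=R.from_rotvec(AX*np.radians(2*i))*R.from_matrix(T[:3,:3])
    Q.append(q);P.append(HN+r.apply(g-HN)+q.apply([0,0,.019]))
show(P,Q)
E
```

```text
time_s: 8.43
tool_pos: [0.5314, -0.1656, 0.189]
ee_rot: [0.685, 0.724, 0.057, 0.05]
wrist_force: [0.7, 0.0, 0.6]
gripper_width: 0.0242
grasp_force: 0.0
time_s: 9.05
tool_pos: [0.5308, -0.1659, 0.1865]
ee_rot: [0.685, 0.725, 0.053, 0.045]
wrist_force: [-5.6, -0.2, 2.9]
gripper_width: 0.016
grasp_force: 2.4
(np.float64(65.18745724439232), np.float64(159.0300400957741)) [-0.48  0.21  1.72  0.09  1.1  -0.57] [[-0.058  0.989  0.137  0.531]
 [ 0.998  0.057  0.016 -0.166]
 [ 0.008  0.138 -0.99   0.186]
 [ 0.     0.     0.     1.   ]] [-5.57541958 -0.16124483  2.93433012]
[-0,7.5,-1.6,2,0,0, -0.1,7.5,-1.4,2,0,0, -0.1,7.6,-1.3,2,0,0, -0.1,7.6,-1.1,2,0,0, -0.1,7.6,-1,2,0,0]
[-0.1,7.6,-0.8,2,0,0, -0.1,7.6,-0.7,2,0,0, -0.1,7.6,-0.6,2,0,0, -0.1,7.7,-0.4,2,0,0, -0.1,7.7,-0.3,2,0,0]
```

```bash
python3 -m handwheel '[0,7.5,-1.6,2,0,0, -0.1,7.5,-1.4,2,0,0, -0.1,7.6,-1.3,2,0,0, -0.1,7.6,-1.1,2,0,0, -0.1,7.6,-1,2,0,0]'
python3 -m handwheel '[-0.1,7.6,-0.8,2,0,0, -0.1,7.6,-0.7,2,0,0, -0.1,7.6,-0.6,2,0,0, -0.1,7.7,-0.4,2,0,0, -0.1,7.7,-0.3,2,0,0]'
cat >> h.py <<'E'
def slow(T,N,a,b):
    g=T[:3,3]-.019*T[:3,2];P=[];Q=[]
    for i in range(N+1):
        r=R.from_rotvec(AX*np.radians(a*i));q=R.from_rotvec(AX*np.radians(b*i))*R.from_matrix(T[:3,:3])
        Q.append(q);P.append(HN+r.apply(g-HN)+q.apply([0,0,.019]))
    show(P,Q)
def ftan(s):
    f=np.radians(phi(tool(s))[0]+4.65);x=np.array([AX[1],-AX[0],0]);t=np.sin(f)*x+np.cos(f)*np.array([0,0,1]);ra=-np.cos(f)*x+np.sin(f)*np.array([0,0,1])
    F=s["wrist_force"];return (F@t).round(2),(F@ra).round(2)
E
python3 - <<'E'
from h import *
from workcell import robot
s=robot.observe();T=tool(s);print(phi(T),ftan(s),s["joints"].round(2),T.round(3),s["grasp_force"],s["gripper_width"]);slow(T,5,1,1)
p=robot.snapshot("top");cv2.imwrite("pics/t2.png",cv2.resize(p["frame"][130:310,270:420,::-1],None,fx=3,fy=3))
E
```

```text
time_s: 9.68
tool_pos: [0.569, -0.1643, 0.1959]
ee_rot: [0.686, 0.727, -0.011, -0.015]
wrist_force: [-3.4, -0.5, 2.9]
gripper_width: 0.016
grasp_force: 1.7
time_s: 10.3
tool_pos: [0.6078, -0.1627, 0.1945]
ee_rot: [0.683, 0.723, -0.074, -0.074]
wrist_force: [-2.3, -0.9, 2.1]
gripper_width: 0.0159
grasp_force: 1.1
(np.float64(95.73632520212388), np.float64(159.7357049568746)) (np.float64(-2.69), np.float64(1.65)) [-0.33  0.49  1.27 -0.07  1.57 -0.38] [[-0.057  0.977 -0.207  0.608]
 [ 0.998  0.057 -0.006 -0.163]
 [ 0.006 -0.207 -0.978  0.195]
 [ 0.     0.     0.     1.   ]] 1.1337815970182419 0.015858192995487307
[-0,2.5,-0.1,1,0,0, -0,2.5,-0.1,1,0,0, -0,2.5,-0.1,1,0,0, -0,2.5,-0.1,1,0,0, -0,2.5,-0.1,1,0,0]
```

View pics/t2.png

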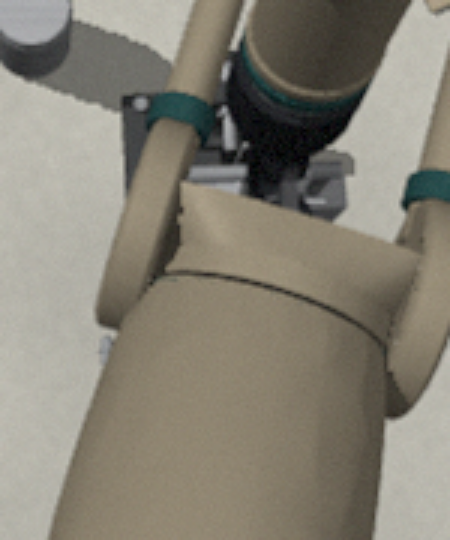

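The arm hides the cover in this view, with only the back-stop area showing at about px (320,170). I'll go by force, using short guarded steps.

```bash
cat > chk.py <<'E'
from h import *
from workcell import robot
import sys
s=robot.observe();t,r=ftan(s);print("T%.2f phi %.2f rad %.1f ft %.2f fr %.2f gf %.1f"%(s["time_s"],*phi(tool(s)),t,r,s["grasp_force"]));sys.exit(t<-5)
E
python3 -m handwheel '[0,2.0,-0.1,0.8,0,0, 0,2.0,-0.1,0.8,0,0, 0,2.0,-0.1,0.8,0,0, 0,2.0,-0.1,0.8,0,0, 0,2.0,-0.1,0.8,0,0]' >/dev/null; python3 chk.py &&
python3 -m handwheel '[0,0.6,0,0.25,0,0, 0,0.6,0,0.25,0,0, 0,0.6,0,0.25,0,0, 0,0.6,0,0.25,0,0, 0,0.6,0,0.25,0,0]' >/dev/null; python3 chk.py &&
python3 -m handwheel '[0,0.6,0,0.25,0,0, 0,0.6,0,0.25,0,0, 0,0.6,0,0.25,0,0, 0,0.6,0,0.25,0,0, 0,0.6,0,0.25,0,0]' >/dev/null; python3 chk.py
```

```text
T10.97 phi 98.95 rad 160.1 ft -0.67 fr -1.63 gf 0.9
T10.97 phi 98.95 rad 160.1 ft -0.67 fr -1.63 gf 0.9
T10.97 phi 98.95 rad 160.1 ft -0.67 fr -1.63 gf 0.9False
False
False
```

```bash
sed -i 's/sys.exit(t<-5)/sys.exit(int(t<-4.5))/' chk.py
python3 -m handwheel '[0,1.2,0,0.5,0,0, 0,1.2,0,0.5,0,0, 0,1.0,0,0.4,0,0, 0,0.6,0,0.25,0,0, 0,0.6,0,0.25,0,0]' >/dev/null; python3 chk.py &&
python3 -m handwheel '[0,0.7,0,0.25,0,0, 0,0.7,0,0.25,0,0, 0,0.7,0,0.25,0,0, 0,0.7,0,0.25,0,0, 0,0.7,0,0.25,0,0]' >/dev/null && python3 chk.py &&
python3 -m handwheel '[0,0.7,0,0.25,0,0, 0,0.7,0,0.25,0,0, 0,0.7,0,0.25,0,0, 0,0.7,0,0.25,0,0, 0,0.7,0,0.25,0,0]' >/dev/null && python3 chk.py &&
python3 -m handwheel '[0,0.7,0,0.25,0,0, 0,0.7,0,0.25,0,0, 0,0.7,0,0.25,0,0, 0,0.7,0,0.25,0,0, 0,0.7,0,0.25,0,0]' >/dev/null && python3 chk.py &&
python3 -m handwheel '[0,0.7,0,0.25,0,0, 0,0.7,0,0.25,0,0, 0,0.7,0,0.25,0,0, 0,0.7,0,0.25,0,0, 0,0.7,0,0.25,0,0]' >/dev/null && python3 chk.py
python3 - <<'E'
from h import *
from workcell import robot
T=tool(robot.observe());slow(T,2,.25,.25)
p=robot.snapshot("scene");np.savez("s2.npz",**p);cv2.imwrite("pics/s2.png",cv2.resize(p["frame"][180:320,160:310,::-1],None,fx=4,fy=4))
E
```

```text
T11.60 phi 100.86 rad 160.0 ft -1.73 fr 0.19 gf 0.9
T12.22 phi 102.29 rad 159.8 ft -2.23 fr 0.89 gf 1.0
T12.85 phi 103.69 rad 159.5 ft -2.45 fr 1.02 gf 0.9
T13.47 phi 105.09 rad 159.4 ft -0.93 fr 1.65 gf 0.9
T14.10 phi 106.50 rad 159.3 ft -1.99 fr 1.03 gf 0.8
[-0,0.6,-0,0.2,0,0, -0,0.6,-0,0.2,0,0]
```

View pics/s2.png

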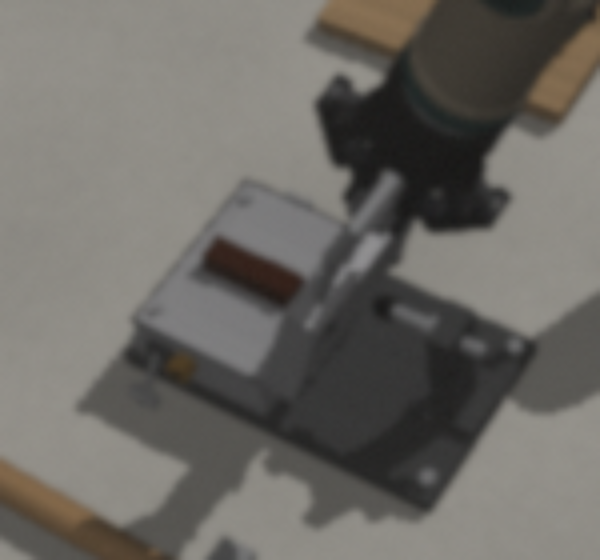

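The scene view shows the runner exposed at crop px (252,272) and the black screw tip at (382,308). There is still a gap between the tip and the cover.

Run:
```python
from h import *
from scipy.optimize import brentq
p=np.load("s2.npz");w=cloud(p)
for uv in [(255,257),(254,256),(256,257),(257,257),(260,258),(264,259)]:
    P=w[uv[1],uv[0]];d=P-HN;X=d@np.array([AX[1],-AX[0],0])
    f=lambda a:(X*np.sin(a)+(d[2])*np.cos(a))-.026
    try: a=np.degrees(brentq(f,1.2,2.6))
    except Exception: a=None
    print(uv,P.round(4),round(X*1000,1),p["frame"][uv[1],uv[0]],a)
```

```text
(255, 257) [ 0.643  -0.1731  0.1059] 59.5 [26 25 24] 120.45544143846071
(254, 256) [ 0.6369 -0.1691  0.1012] 53.6 [28 28 29] 118.1196269457649
(256, 257) [ 0.6455 -0.1721  0.1066] 62.1 [31 31 31] 121.88049594734737
(257, 257) [ 0.6484 -0.1715  0.108 ] 65.0 [50 50 50] 123.11510028985526
(260, 258) [ 0.6532 -0.1653  0.0995] 70.1 [95 94 96] 129.81868235787258
(264, 259) [ 0.6656 -0.1647  0.1034] 82.5 [101 101 102] 134.26000906670296
```

```bash
python3 -m handwheel '[0,0.8,0,0.28,0,0, 0,0.8,0,0.28,0,0, 0,0.8,0,0.28,0,0, 0,0.8,0,0.28,0,0, 0,0.8,0,0.28,0,0]' >/dev/null; python3 chk.py &&
python3 -m handwheel '[0,0.8,0,0.28,0,0, 0,0.8,0,0.28,0,0, 0,0.8,0,0.28,0,0, 0,0.8,0,0.28,0,0, 0,0.8,0,0.28,0,0]' >/dev/null && python3 chk.py &&
python3 -m handwheel '[0,0.8,0,0.28,0,0, 0,0.8,0,0.28,0,0, 0,0.8,0,0.28,0,0, 0,0.8,0,0.28,0,0, 0,0.8,0,0.28,0,0]' >/dev/null && python3 chk.py &&
python3 -m handwheel '[0,0.6,0,0.22,0,0, 0,0.6,0,0.22,0,0, 0,0.6,0,0.22,0,0, 0,0.6,0,0.22,0,0, 0,0.6,0,0.22,0,0]' >/dev/null && python3 chk.py &&
python3 -m handwheel '[0,0.5,0,0.2,0,0, 0,0.5,0,0.2,0,0, 0,0.5,0,0.2,0,0, 0,0.5,0,0.2,0,0, 0,0.5,0,0.2,0,0]' >/dev/null && python3 chk.py
python3 - <<'E'
from h import *
from workcell import robot
T=tool(robot.observe());slow(T,1,1,1)
E
```

```text
T14.78 phi 108.11 rad 159.2 ft -0.94 fr -0.59 gf 0.8
T15.40 phi 109.72 rad 159.2 ft -2.12 fr 1.90 gf 0.7
T16.02 phi 111.32 rad 159.0 ft -1.27 fr 0.07 gf 0.7
T16.65 phi 112.53 rad 159.0 ft -1.02 fr 0.48 gf 0.7
T17.27 phi 113.55 rad 159.0 ft -1.54 fr 1.60 gf 0.7
[-0,2.4,-0,1,0,0]
```

```bash
sed -i 's/int(t<-4.5)/int(t<-4.5 or s["grasp_force"]>2)/' chk.py
python3 -m handwheel '[0,0.5,0,0.2,0,0, 0,0.5,0,0.2,0,0, 0,0.5,0,0.2,0,0, 0,0.5,0,0.2,0,0, 0,0.5,0,0.2,0,0]' >/dev/null && python3 chk.py &&
python3 -m handwheel '[0,0.5,0,0.2,0,0, 0,0.5,0,0.2,0,0, 0,0.5,0,0.2,0,0, 0,0.5,0,0.2,0,0, 0,0.5,0,0.2,0,0]' >/dev/null && python3 chk.py &&
python3 -m handwheel '[0,0.5,0,0.2,0,0, 0,0.5,0,0.2,0,0, 0,0.5,0,0.2,0,0, 0,0.5,0,0.2,0,0, 0,0.5,0,0.2,0,0]' >/dev/null && python3 chk.py &&
python3 -m handwheel '[0,0.5,0,0.2,0,0, 0,0.5,0,0.2,0,0, 0,0.5,0,0.2,0,0, 0,0.5,0,0.2,0,0, 0,0.5,0,0.2,0,0]' >/dev/null && python3 chk.py &&
python3 -m handwheel '[0,0.5,0,0.2,0,0, 0,0.5,0,0.2,0,0, 0,0.5,0,0.2,0,0, 0,0.5,0,0.2,0,0, 0,0.5,0,0.2,0,0]' >/dev/null && python3 chk.py &&
python3 -m handwheel '[0,0.5,0,0.2,0,0, 0,0.5,0,0.2,0,0, 0,0.5,0,0.2,0,0, 0,0.5,0,0.2,0,0, 0,0.5,0,0.2,0,0]' >/dev/null && python3 chk.py
```

```text
T17.90 phi 114.56 rad 158.9 ft -1.47 fr 1.42 gf 0.6
T18.52 phi 115.59 rad 158.8 ft -1.89 fr 0.19 gf 0.6
T19.15 phi 116.38 rad 158.9 ft -3.47 fr 0.22 gf 2.0
T19.77 phi 116.77 rad 158.8 ft -10.70 fr -0.56 gf 5.0
```

Contact with the stop at about 116°, with 10.7 N at the handle. I'll ease off, open and back away.

```bash
python3 -m handwheel '[0,-0.8,0,0,0,0, 0,-0.8,0,0,0,0, 0,-0.8,0,0,0,0, 0,-0.5,0,0,0,0, 0,0,0,0,0,0]' > /dev/null; python3 chk.py
python3 -m handwheel '[0,0,0,0,0,0, 0,0,0,0,0,0, 0,0,0,0,0,0, 0,0,-5,0,0,0, 0,0,-10,0,0,0]' 40
python3 -m handwheel '[0,0,-20,0,0,0, 0,0,-20,0,0,0, 0,0,-20,0,0,0, 0,0,-20,0,0,0, 0,0,-20,0,0,0]'
python3 - <<'E'
from h import *
from workcell import robot
s=robot.observe();T=tool(s);print(T.round(3),s["joints"].round(2))
p=robot.snapshot("top");np.savez("t3.npz",**p)
p=robot.snapshot("scene");np.savez("s3.npz",**p)
w=cloud(p);f=p["frame"].astype(int)
v,u=np.mgrid[:420,:560]
m=(w[...,0]>.45)&(w[...,0]<.62)&(abs(w[...,1]+.17)<.06)&(f[...,0]>f[...,2]+20)&(w[...,2]>.05)&(w[...,2]<.09)
P=w[m];print(len(P),np.median(P,0),rect(P[P[:,2]>.064][:,:2]))
c=HN-np.array([AX[1],-AX[0],0])*.0525;print("mould centre",c)
plan(T,[c[0],c[1],.26],mould_R(2.8,0)@R.from_euler("z",-90,degrees=True).as_matrix(),10)
E
```

```text
T20.40 phi 116.69 rad 158.8 ft -4.05 fr 0.77 gf 1.6
time_s: 21.02
tool_pos: [0.6632, -0.1592, 0.1888]
ee_rot: [0.658, 0.698, -0.204, -0.198]
wrist_force: [0.1, -0.5, -0.2]
gripper_width: 0.0405
grasp_force: 0.0
time_s: 21.65
tool_pos: [0.7179, -0.1566, 0.2737]
ee_rot: [0.658, 0.698, -0.204, -0.197]
wrist_force: [1.0, 0.6, -0.8]
gripper_width: 0.0404
grasp_force: 0.0
[[-0.057  0.838 -0.543  0.718]
 [ 0.998  0.051 -0.025 -0.157]
 [ 0.007 -0.544 -0.839  0.274]
 [ 0.     0.     0.     1.   ]] [-0.23  0.93  0.34 -0.23  2.41 -0.42]
101 [ 0.53285385 -0.16904683  0.06946004] (array([ 531.2, -169.8]), array([67.7, 17.4]), 2.4)
mould centre [ 0.53056268 -0.16756461  0.056     ]
[-0,-15,11.4,-2.6,-2.6,-8.7, 2.8,-15.3,10.6,-2.6,-2.6,-8.7, 5.5,-15.1,9.7,-2.6,-2.6,-8.7, 8.2,-14.5,8.8,-2.6,-2.6,-8.7, 10.7,-13.4,7.7,-2.6,-2.6,-8.7]
[12.9,-12,6.6,-2.6,-2.6,-8.7, 14.9,-10.1,5.5,-2.6,-2.6,-8.7, 16.5,-8,4.4,-2.6,-2.6,-8.7, 17.7,-5.5,3.3,-2.6,-2.6,-8.7, 18.4,-2.9,2.3,-2.6,-2.6,-8.7]
```

```bash
python3 -m handwheel '[0,-15,11.4,-2.6,-2.6,-8.7, 2.8,-15.3,10.6,-2.6,-2.6,-8.7, 5.5,-15.1,9.7,-2.6,-2.6,-8.7, 8.2,-14.5,8.8,-2.6,-2.6,-8.7, 10.7,-13.4,7.7,-2.6,-2.6,-8.7]' 50 >/dev/null
python3 -m handwheel '[12.9,-12,6.6,-2.6,-2.6,-8.7, 14.9,-10.1,5.5,-2.6,-2.6,-8.7, 16.5,-8,4.4,-2.6,-2.6,-8.7, 17.7,-5.5,3.3,-2.6,-2.6,-8.7, 18.4,-2.9,2.3,-2.6,-2.6,-8.7]'
python3 - <<'E'
from h import *
from workcell import robot
s=robot.observe();T=tool(s);print(T.round(3),s["joints"].round(2))
p=robot.snapshot("wrist");np.savez("w4.npz",T=T,**p);cv2.imwrite("pics/w4.png",p["frame"][:,:,::-1])
w=cloud(p,T@p["tool_from_camera"]);f=p["frame"].astype(int)
m=(w[...,0]>.45)&(w[...,0]<.62)&(abs(w[...,1]+.17)<.06)&(f[...,0]>f[...,2]+20)&(w[...,2]>.06)&(w[...,2]<.085)
P=w[m];print(len(P),np.median(P,0),rect(P[:,:2]))
E
```

```text
time_s: 23.0
tool_pos: [0.5285, -0.1672, 0.2583]
ee_rot: [-0.029, 1.0, 0.004, 0.002]
wrist_force: [-0.9, -0.6, 1.0]
gripper_width: 0.0503
grasp_force: 0.0
[[-0.998 -0.058  0.005  0.528]
 [-0.057  0.998  0.007 -0.167]
 [-0.005  0.007 -1.     0.258]
 [ 0.     0.     0.     1.   ]] [-0.44  0.23  1.5   0.01  1.41 -2.07]
1160 [ 0.52969099 -0.16697075  0.07017735] (array([ 531.6, -166.6]), array([71.1, 19.2]), 2.8)
```

View pics/w4.png

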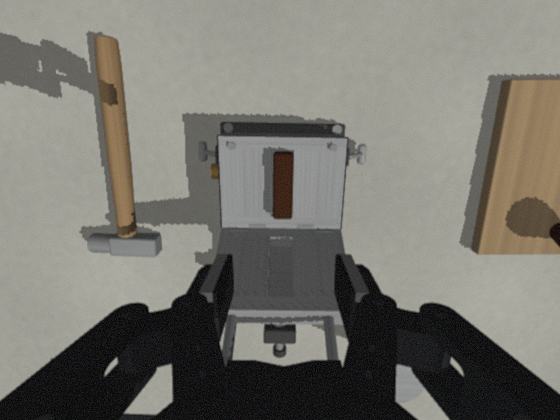

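The runner is at px (283,185), seated in its cavity and aligned with the tool. The cover stands open below it at (280,270).

```bash
python3 -m handwheel '[-2.5,0.2,0,0.4,0.3,0, 0,0,50,0,0,0, 0,0,50,0,0,0, 0,0,50,0,0,0, 0,0,25,0,0,0]'
python3 -m handwheel '[0,0,10,0,0,0, 0,0,8,0,0,0, 0,0,4,0,0,0, 0,0,0,0,0,0, 0,0,0,0,0,0]'
python3 - <<'E'
from h import *
from workcell import robot
s=robot.observe();T=tool(s);print(T.round(4),s["wrist_force"])
E
```

```text
time_s: 23.68
tool_pos: [0.532, -0.1665, 0.0801]
ee_rot: [-0.026, 1.0, 0.0, -0.003]
wrist_force: [0.4, 0.6, -0.0]
gripper_width: 0.0499
grasp_force: 0.0
time_s: 24.3
tool_pos: [0.5327, -0.1681, 0.0622]
ee_rot: [-0.026, 1.0, -0.001, -0.0]
wrist_force: [0.4, 0.1, -0.3]
gripper_width: 0.0501
grasp_force: 0.0
[[-9.986e-01 -5.240e-02 -4.000e-04  5.327e-01]
 [-5.240e-02  9.986e-01 -2.000e-03 -1.681e-01]
 [ 5.000e-04 -2.000e-03 -1.000e+00  6.220e-02]
 [ 0.000e+00  0.000e+00  0.000e+00  1.000e+00]] [ 0.44268763  0.08290899 -0.33516631]
```

```bash
python3 -m handwheel '[1.2,1.2,1.5,0,0,0, 0,0,1.5,0,0,0, 0,0,0.5,0,0,0, 0,0,0,0,0,0, 0,0,0,0,0,0]' 34
python3 -m handwheel '[0,0,0,0,0,0, 0,0,0,0,0,0, 0,0,0,0,0,0, 0,0,0,0,0,0, 0,0,0,0,0,0]' 0 25
```

```text
time_s: 24.92
tool_pos: [0.531, -0.1667, 0.0579]
ee_rot: [-0.026, 1.0, -0.001, -0.001]
wrist_force: [-0.4, -1.1, 0.1]
gripper_width: 0.0337
grasp_force: 0.0
time_s: 25.55
tool_pos: [0.5311, -0.1668, 0.058]
ee_rot: [-0.026, 1.0, -0.001, -0.001]
wrist_force: [-0.2, 0.5, 1.1]
gripper_width: 0.0212
grasp_force: 25.6
```

```bash
python3 -m handwheel '[0,0,-4,0,0,0, 0,0,-10,0,0,0, 0,0,-25,0,0,0, 0,0,-35,0,0,0, 0,0,-26,0,0,0]'
python3 -m handwheel '[3,20,0,0,0,0, 5,38,0,0,0,0, 5,40,0,0,0,0, 5,40,0,0,0,0, 5,40,0,0,0,0]'
python3 -m handwheel '[5,40,0,0,0,0, 5,40,0,0,0,0, 5,38,0,0,0,0, 4,23,0,0,0,0, 1.8,10.5,0,0,0,0]'
python3 - <<'E'
from h import *
from workcell import robot
s=robot.observe();T=tool(s);print(T.round(4))
p=robot.snapshot("scene");w=cloud(p);f=p["frame"].astype(int)
cv2.imwrite("pics/s4.png",np.hstack([cv2.resize(p["frame"][120:220,200:350,::-1],(390,260)),cv2.resize(p["frame"][190:310,150:330,::-1],(390,260))]))
p=robot.snapshot("wrist");np.savez("w5.npz",T=T,**p);w=cloud(p,T@p["tool_from_camera"]);f=p["frame"].astype(int)
m=(f[...,0]>f[...,2]+20)&(w[...,2]>.12)&(w[...,2]<.2);P=w[m];print(len(P),P[:,:3].min(0),P.max(0),rect(P[:,:2]))
E
```

```text
time_s: 26.18
tool_pos: [0.5314, -0.1666, 0.1599]
ee_rot: [-0.026, 1.0, -0.001, -0.0]
wrist_force: [-0.3, -0.2, -0.2]
gripper_width: 0.0213
grasp_force: 25.3
time_s: 26.8
tool_pos: [0.4966, 0.0125, 0.1565]
ee_rot: [-0.026, 1.0, -0.0, -0.002]
wrist_force: [0.7, 0.1, -0.0]
gripper_width: 0.0212
grasp_force: 25.3
time_s: 27.42
tool_pos: [0.4678, 0.1618, 0.1565]
ee_rot: [-0.027, 1.0, -0.001, -0.002]
wrist_force: [0.1, 0.7, -0.2]
gripper_width: 0.021
grasp_force: 25.3
[[-0.9985 -0.0549 -0.0048  0.4678]
 [-0.0549  0.9985 -0.0015  0.1618]
 [ 0.0049 -0.0012 -1.      0.1565]
 [ 0.      0.      0.      1.    ]]
4974 [0.43192685 0.13747352 0.15173001] [0.50598218 0.18905371 0.19983881] (array([468.1, 160.5]), array([49.3, 73.1]), 70.8)
```

View pics/s4.png

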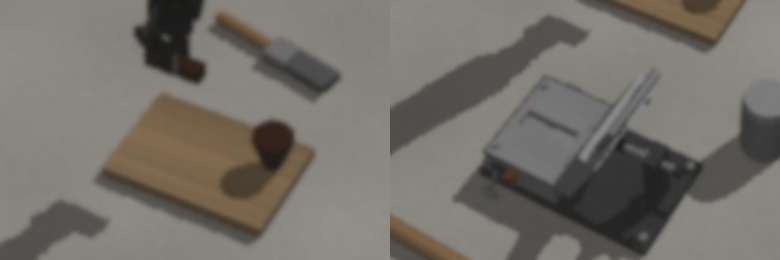

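The runner is held level above the board. The cover rests back at the stop, and the cavity is empty.

```bash
python3 -m handwheel '[0,0,30,0,0,0, 0,0,40,0,0,0, 0,0,34,0,0.3,0, 0,0,14,0,0,0, 0,0,4,0,0,0]'
python3 -m handwheel '[0,0,1.5,0,0,0, 0,0,1.5,0,0,0, 0,0,1,0,0,0, 0,0,1,0,0,0, 0,0,0.7,0,0,0]'
```

```text
time_s: 28.15
tool_pos: [0.4696, 0.1594, 0.0351]
ee_rot: [-0.026, 1.0, -0.001, -0.004]
wrist_force: [-0.1, 0.3, 1.1]
gripper_width: 0.0212
grasp_force: 25.3
time_s: 28.78
tool_pos: [0.4698, 0.16, 0.03]
ee_rot: [-0.026, 1.0, -0.001, -0.003]
wrist_force: [0.2, 0.5, -0.6]
gripper_width: 0.0216
grasp_force: 25.3
```

```bash
python3 -m handwheel '[0,0,0.6,0,0,0, 0,0,0.6,0,0,0, 0,0,0.6,0,0,0, 0,0,0.5,0,0,0, 0,0,0,0,0,0]'
python3 -m handwheel '[0,0,0.4,0,0,0, 0,0,0.4,0,0,0, 0,0,0.3,0,0,0, 0,0,0.3,0,0,0, 0,0,0,0,0,0]'
```

```text
time_s: 29.4
tool_pos: [0.4697, 0.16, 0.0275]
ee_rot: [-0.026, 1.0, -0.001, -0.004]
wrist_force: [0.8, -0.6, -0.1]
gripper_width: 0.0212
grasp_force: 25.3
time_s: 30.02
tool_pos: [0.4697, 0.16, 0.0262]
ee_rot: [-0.026, 1.0, -0.001, -0.004]
wrist_force: [-0.4, -0.0, -0.0]
gripper_width: 0.0212
grasp_force: 25.4
```

```bash
python3 -m handwheel '[0,0,0.3,0,0,0, 0,0,0.3,0,0,0, 0,0,0.2,0,0,0, 0,0,0,0,0,0, 0,0,0,0,0,0]'
python3 -m handwheel '[0,0,0.2,0,0,0, 0,0,0.2,0,0,0, 0,0,0.2,0,0,0, 0,0,0,0,0,0, 0,0,0,0,0,0]'
```

```text
time_s: 30.65
tool_pos: [0.4697, 0.16, 0.026]
ee_rot: [-0.026, 1.0, -0.001, -0.003]
wrist_force: [-1.7, -0.6, 5.8]
gripper_width: 0.021
grasp_force: 26.1
time_s: 31.28
tool_pos: [0.4696, 0.16, 0.026]
ee_rot: [-0.026, 1.0, -0.001, -0.003]
wrist_force: [-2.7, -0.6, 10.9]
gripper_width: 0.0213
grasp_force: 26.7
```

```bash
python3 -m handwheel '[0,0,-0.3,0,0,0, 0,0,-0.3,0,0,0, 0,0,0,0,0,0, 0,0,0,0,0,0, 0,0,0,0,0,0]'
python3 -m handwheel '[0,0,0,0,0,0, 0,0,0,0,0,0, 0,0,0,0,0,0, 0,0,0,0,0,0, 0,0,0,0,0,0]' 40
python3 -m handwheel '[0,0,-8,0,0,0, 0,0,-25,0,0,0, 0,0,-40,0,0,0, 0,0,-40,0,0,0, 0,0,-40,0,0,0]'
python3 -m handwheel '[30,0,-5,0,0,0, 50,0,-5,0,0,0, 40,0,0,0,0,0, 0,0,0,0,0,0, 0,0,0,0,0,0]'
python3 - <<'E'
from h import *
from workcell import robot
s=robot.observe();T=tool(s)
p=robot.snapshot("scene");im=[cv2.resize(p["frame"][120:300,170:350,::-1],(400,400))]
q=robot.snapshot("top");im.append(cv2.resize(q["frame"][130:310,160:400,::-1],(400,300)))
im[1]=cv2.copyMakeBorder(im[1],0,100,0,0,cv2.BORDER_CONSTANT);cv2.imwrite("pics/f.png",np.hstack(im))
for n,p,w in [("scene",p,cloud(p)),("top",q,cloud(q))]:
    f=p["frame"].astype(int);m=(f[...,0]>f[...,2]+20)&(w[...,2]>.031)&(w[...,2]<.05)&(abs(w[...,0]-.47)<.06)&(abs(w[...,1]-.16)<.05)
    P=w[m];print(n,len(P),rect(P[:,:2]) if len(P)>5 else 0,np.median(P,0),P[:,2].std())
    # cover angle from upper/lower face points
    d=w-HN;X=d@np.array([AX[1],-AX[0],0]);m=(d[...,2]>.02)&(d[...,2]<.09)&(X>-.02)&(X<.055)&(abs(d@AX)<.06);print("cover pts",m.sum(),np.degrees(np.arctan2(d[m][:,2],-X[m])).round(1)[:0], np.polyfit(d[m][:,2],X[m],1))
E
```

```text
time_s: 31.9
tool_pos: [0.4696, 0.16, 0.026]
ee_rot: [-0.026, 1.0, -0.001, -0.003]
wrist_force: [-1.5, -0.9, 6.5]
gripper_width: 0.0212
grasp_force: 26.2
time_s: 32.52
tool_pos: [0.4697, 0.16, 0.0253]
ee_rot: [-0.026, 1.0, -0.001, -0.004]
wrist_force: [-0.4, 0.2, -1.1]
gripper_width: 0.0401
grasp_force: 0.0
time_s: 33.15
tool_pos: [0.4706, 0.1602, 0.1803]
ee_rot: [-0.026, 1.0, -0.001, -0.003]
wrist_force: [0.5, -0.4, -0.6]
gripper_width: 0.04
grasp_force: 0.0
time_s: 33.78
tool_pos: [0.352, 0.1541, 0.19]
ee_rot: [-0.026, 1.0, -0.0, -0.002]
wrist_force: [0.4, 0.3, 0.8]
gripper_width: 0.0399
grasp_force: 0.0
scene 82 (array([468.3, 159.3]), array([75.5, 19.3]), 6.2) [0.46938385 0.1585515  0.03716749] 0.0027075566050491326
cover pts 68 [] [0.46712922 0.00629258]
top 277 (array([466.7, 160.2]), array([72.4, 20.9]), 2.4) [0.46665688 0.16002871 0.03764056] 0.001833837299816897
cover pts 1014 [] [0.45430545 0.00154711]
```

View pics/f.png

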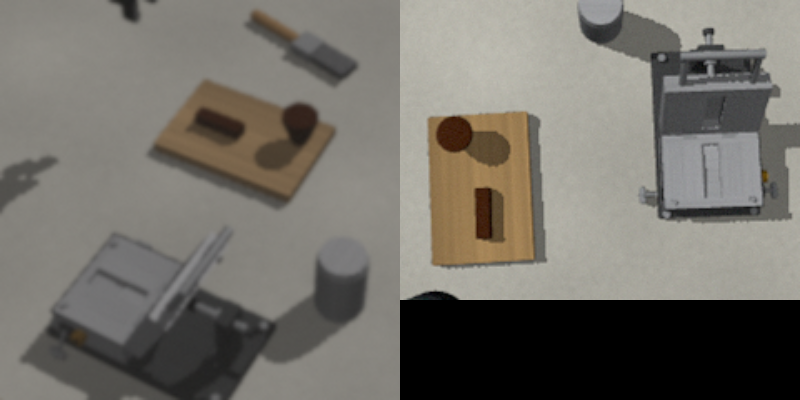

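The final picture shows the runner flat on the board at crop px (484,212), clear of the cup at (455,133). The cover is leaning back over the stop screw, the other objects are undisturbed and the robot is clear.

```bash
python3 -c "
from workcell import robot
print(robot.sign_off())"
```

```text
the job is handed in; nothing more can be done
None
```

The job is handed in at about 34 s: the cover was brought onto its back-stop with about 11 N at the handle, then eased off and released. The runner lies flat on the board, and nothing else was moved.

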